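# Index the wafer carousel to its next notch

## Task

Bring the wafer carousel round by one station: pull the knurled index ring up out of its notch, turn the table anticlockwise (seen from above) by this ring to the very next notch, which is hidden under the table and has to be felt for, and leave the ring let go, fully home in that notch. Be gentle with the pin: never force the table round hard against it, and leave the other things on the bench where they are.

Things in the scene. Friction and masses are not known exactly. Their poses are not given: they have to be found in the camera images.
- carousel_axis (a point): Centre of the wafer carousel, on its vertical turning axis at the height of the turntable's flat top (42 mm above the bench). Fixed round grey base 280 mm across; on it a plain metal turntable, 290 mm across and 6 mm thick, with a low hub (34 mm across, 13 mm high) and three flat wafers 75 mm wide fixed on it. Frame turns with the base, not the turntable.
- ring_grip (a point): Centre, half-way up, of the index ring: a round knurled steel drum 34 mm across and 30 mm high near the turntable's edge, 125 mm from the axis, on the robot's side; it turns with the table. Home, its underside is 13 mm above the turntable's top; below it only a thin housing and a flange 38 mm across, 3 mm high. Gripped at any yaw; it may turn in the grip.
- index_ring (a joint): Height of the index ring above home, m: 0 = home (pin fully in a notch), 0.009 = pin resting on top of the hidden index rim, 0.016 = upper stop. Lifted past 0.009 the pin is clear of the notch. A spring pulls the ring down with about 6 N at home and 10 N at the upper stop.
- turntable (a joint): Turntable angle, rad, 0 at the start, growing anticlockwise seen from above. It turns with a little drag (1 to 5 N at the ring) and stays where it is left. The next notch anticlockwise lies somewhere between 0.58 and 1.02 (not measured, hidden, must be felt); a further notch, not wanted, lies 0.55 beyond it.
- index_pin: Steel pin, 8 mm thick with a round tip, fixed under the index ring; origin at its tip. The ring being free to move down, the pin drops 9 mm when it comes over a notch, and then the turntable refuses to turn on (1.5 mm play each way). Over 35 N against rim or notch wall strains it.
- index_rim: The curved rim hidden under the turntable, with notches 11 mm wide, on which the pin rides; the segment with the next notches is clamped at a setting that differs each time. Origin on the turning axis at bench height.
- twist_timer: Bystander: white wind-up kitchen timer with a ribbed dial, 67x67x50 mm; origin at the centre of its underside.
- folding_bar: Bystander: grey folding fixture, a bar on a flat foot, 55x100x55 mm; origin at the centre of its underside.
- spice_cup: Bystander: small pale green cup, 71x71x41 mm; origin at the centre of its underside.

How it is judged:
By the outcome, as a careful person would: the job done as asked, in the order asked, and still so for the second after the job is handed in, with the robot touching nothing.
It also fails if it takes over 48 s, if anything falls off the work surface, if the arm or the gripper's body presses on something with over 40 N, if the wrist force passes 120 N, or if a joint passes its speed limit or range.

## Robot

A 7-joint arm with a two-finger parallel gripper is mounted at the origin on a cart in front of the work surface, level with it; the furniture and walls round the work are solid. World frame = base frame: x ahead of the robot, y to its left, z up, the work surface at z = 0. Lengths are in m, angles in rad, forces in N, time in s.
With the tool pointing down it reaches from about 0.425 to 0.975 m from the base axis. Payload 16.7 kg.
Tool frame: the origin (TCP) lies at the very end of the fingers, on their centre line; the grasp point (between the pads) lies r.grip_point_offset behind it (r.grip_point_offset is the distance from the TCP to the grasp point, in m); z points along the fingers, y is the line along which they close (so a half turn about z gives the same grasp; the last joint's range is limited). The gripper opens to 85 mm and grips with 20 to 120 N. Pads are 22 mm wide; open, the fingers measure 114 mm over their backs; the gripper's body (76 mm by 85 mm) begins 54 mm behind the grasp point. The pads swing forward as they close: fully open they stand 13 mm farther back than shut.
Start: joints at [-1.417, 0.426, 0.074, 1.606, -0.034, 1.111, -0.067], TCP at [0.202, 0.644, 0.231] pointing down, gripper open.
Joint ranges: [-2.85, 2.85], [-0.5, 2.14], [-1.23, 1.37], [0.21, 2.46], [-1.02, 4.16], [0.16, 2.05], [-2.73, 2.73]. Speed limits (rad/s): [1.89, 1.89, 2.39, 2.39, 3.01, 3.01, 3.01].

## Interface

Orientations are given as a rotation vector (axis times angle).
In Python, from bench import r gives the robot as it stands.
- The arm moves only by the shell command python3 -m inch 'ROWS' [FORCE]. ROWS is JSON, a list of rows, each a list of 3 entries, a list of its own where there are three numbers: the finger opening in cm, from 0 to 8.54, then the shift along the tool's x, y, z in cm, then the turn, a rotation vector about the tool's x, y, z in rad. A call has 1 to 10 rows; each row shifts and turns the commanded pose from where the row before left it, along the tool's axes as they then stand; what a row does not reach is not made up. A row lasts 1/10 s, in which the tool goes at most 50 mm and 8.59 degrees, less where a joint would pass 70% of its speed; a pose out of reach is approached as far as the arm can. A call is refused whole if a number of a shift passes 5 or a number of a turn 0.15, either way. A call with a gripper value outside its range is refused whole. The fingers move at their own pace and stop on an object; FORCE is the grip in N (left out, the last holds). Time passes only in rows, so rows that do not move let the fingers close. It gives the time, the measured TCP pose, the force, the opening and the grip force at its end, in the units of the state.
- r.read_state(): the state, without advancing time (a new reading comes with each control period).
- r.snapshot(name): name is "side" or "top"; returns a dict with "frame" (384x512x3 uint8, red, green, blue), "intrinsics" (3x3 intrinsics, pixels), "dist" ([k1, k2, p1, p2, k3] as OpenCV has them; the pictures are not rectified), "R" (3x3) and "t" (3): a world point X has camera coordinates R X + t. Camera axes: x right, y down, z forward; pixel columns grow to the right and rows downward; lengths in m; the calibration is good to about 2 mm. A picture is of the moment at which its call begins. There is no depth.
- r.close_job(): hands the job in; it is judged then, once.
Trained networks look in the newest picture that a camera, given by its name, has taken for a name from the list of things; names that differ only in an ending like _2 or _b are one class to them, and where a whole thing is asked for, a point or a joint stands for the part that bears it (a point fixed in the world has none). Each returns a list of dicts, best first, with "p" (0 to 1); they miss things now and then, are a little off and sometimes report something else, mostly with a low value. They report only what shows in the picture. A call takes as long as a camera call.
- r.spot_in(camera, target): "position" ([column, row] in pixels, amid what is visible of it).
- r.pinpoint(camera, target): "position" ([column, row] in pixels: a listed point, or the origin of a listed thing).
The state is a dict: "clock": time; "q": joint angles; "joint_velocities": joint speeds; "joint_efforts": joint torques, N m; "tool_pos": TCP position; "orientation": TCP orientation; "wrist_force": force on the tool from outside, world axes, zero at the start; "moment": the same for the moment, N m; "width": finger opening in m; "grasp_force": force on a finger pad.
Only numpy, scipy, OpenCV 4.12 (cv2) and the standard library are available. Lean on these libraries where they do the work, as an engineer would, in place of code of your own. Each camera call takes 0.05 s, during which the arm holds its last target. There are 200 camera calls.

## Working session

There is one attempt and no reset: what is moved stays moved. The work goes in short steps, Python scripts to look and compute and a shell command to move; the robot and the scene stay as the last step left them, time stands still between calls to the robot, and variables do not carry over. Pictures are saved under pics/ and viewed, at most 10 in all, crops included, and the job is handed in when it is done.

```bash
mkdir -p pics; ls
cat > h.py <<'E'
import numpy as np, cv2
from scipy.spatial.transform import Rotation as Ro
from bench import r
def ray(s,px):
    n=cv2.undistortPoints(np.array([[px]],float),s["intrinsics"],np.array(s["dist"],float))[0,0]
    R=np.array(s["R"]);t=np.array(s["t"]);d=R.T@np.array([n[0],n[1],1]);return -R.T@t,d
def atz(s,px,z):
    c,d=ray(s,px);return c+d*(z-c[2])/d[2]
def tri(a,b):
    A=np.zeros((3,3));B=np.zeros(3)
    for c,d in (a,b):
        d=d/np.linalg.norm(d);P=np.eye(3)-np.outer(d,d);A+=P;B+=P@c
    return np.linalg.solve(A,B)
E
python3 - <<'E'
from h import *
S={}
for c in("side","top"):
    S[c]=s=r.snapshot(c);cv2.imwrite(f"pics/{c}0.png",cv2.cvtColor(s["frame"],cv2.COLOR_RGB2BGR))
P={}
for n in("carousel_axis","ring_grip","twist_timer","folding_bar","spice_cup"):
    for c in S:
        d=r.pinpoint(c,n)[:2];print(n,c,d)
        if d:P[n,c]=d[0]["position"]
    z={"carousel_axis":.042,"ring_grip":.07}.get(n,0)
    for c in S:
        if (n,c) in P:print("  z-plane",c,atz(S[c],P[n,c],z).round(4))
    if (n,"side") in P and (n,"top") in P:print("  tri",tri(*[ray(S[c],P[n,c]) for c in S]).round(4))
st=r.read_state();print(st,r.grip_point_offset);print(Ro.from_rotvec(st["orientation"]).as_matrix().round(3))
E
```

```text
pics
carousel_axis side [{'position': [282.8, 177.9], 'p': 0.87}]
carousel_axis top [{'position': [260.8, 153.1], 'p': 0.69}]
  z-plane side [ 0.6152 -0.1923  0.042 ]
  z-plane top [ 0.6339 -0.1903  0.042 ]
  tri [ 0.6276 -0.1874  0.0376]
ring_grip side [{'position': [234.9, 168.9], 'p': 0.67}]
ring_grip top [{'position': [235.3, 193.3], 'p': 0.76}]
  z-plane side [ 0.5049 -0.1356  0.07  ]
  z-plane top [ 0.5142 -0.1426  0.07  ]
  tri [ 0.5079 -0.1414  0.0743]
twist_timer side [{'position': [217.6, 247.4], 'p': 0.64}]
twist_timer top []
  z-plane side [ 0.3795 -0.3032  0.    ]
folding_bar side [{'position': [334.7, 259.7], 'p': 0.77}]
folding_bar top [{'position': [357.6, 185.8], 'p': 0.86}, {'position': [154.9, 238.6], 'p': 0.6}]
  z-plane side [ 0.5879 -0.4532  0.    ]
  z-plane top [ 0.5929 -0.4504  0.    ]
  tri [ 0.5928 -0.4506 -0.0046]
spice_cup side [{'position': [173.6, 169.1], 'p': 0.64}]
spice_cup top [{'position': [156.0, 242.8], 'p': 0.94}]
  z-plane side [0.3907 0.0388 0.    ]
  z-plane top [0.377  0.0428 0.    ]
  tri [ 0.3842  0.0418 -0.0015]
{'clock': 0.6, 'q': array([-1.41651906,  0.42604509,  0.07387757,  1.60604134, -0.03408687,
        1.11080873, -0.06709083]), 'joint_velocities': array([-1.20790171e-03,  9.76086580e-04, -3.85080449e-04,  1.18997258e-03,
       -3.33300599e-04,  2.93632950e-04, -6.16687780e-05]), 'joint_efforts': array([-4.08395545e-04, -9.49090075e+01,  3.75599295e+00, -4.63744390e+01,
        1.91467674e-02,  2.51263984e-03,  1.70788808e-04]), 'tool_pos': array([0.20190331, 0.64403379, 0.2313195 ]), 'orientation': array([-4.75370719e-01, -3.10538145e+00,  6.57146809e-05]), 'wrist_force': array([-1.14244877, -0.33513274, -0.17379482]), 'moment': array([-0.01299102,  0.00955265, -0.03667686]), 'grasp_force': 0.0, 'width': 0.0852418956731346} 0.0187
[[-0.954  0.299 -0.   ]
 [ 0.299  0.954 -0.   ]
 [ 0.    -0.    -1.   ]]
```

View pics/side0.png

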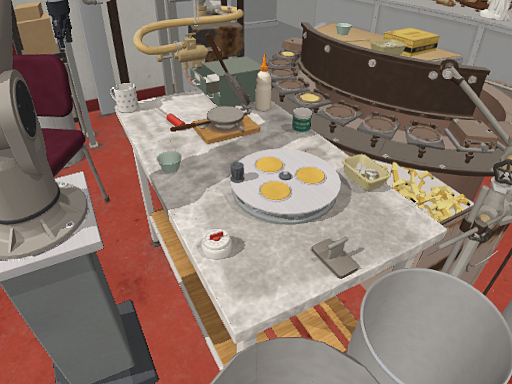

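View pics/top0.png

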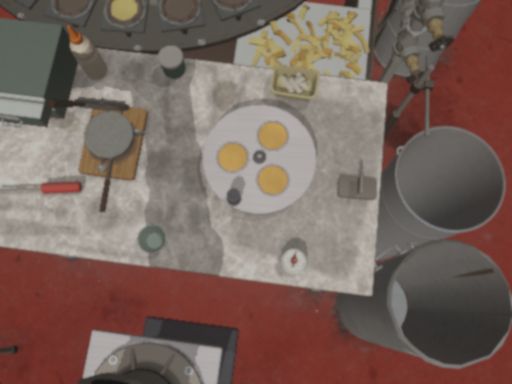

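The side view shows the ring at about (237,172) and the hub at (285,176). In the top view the ring is at (235,193) and the hub at (259,156). The networks agree, and the false second folding_bar hit is the cup. I'll refine the axis from the wafers and make the first approach leg.

```bash
python3 -m inch '[[8.5,[-3.56,-3.01,0],[0,0,0]],[8.5,[-3.56,-3.01,0],[0,0,0]],[8.5,[-3.56,-3.01,0],[0,0,0]],[8.5,[-3.56,-3.01,0],[0,0,0]],[8.5,[-3.56,-3.01,0],[0,0,0]],[8.5,[-3.56,-3.01,0],[0,0,0]],[8.5,[-3.56,-3.01,0],[0,0,0]],[8.5,[-3.56,-3.01,0],[0,0,0]],[8.5,[-3.56,-3.01,0],[0,0,0]],[8.5,[-3.56,-3.01,0],[0,0,0]]]' 60
cat > m.py <<'E'
from h import *
from scipy.optimize import least_squares
S={}
for c in("side","top"):
    s=r.snapshot(c);S[c]=s
    h=cv2.cvtColor(s["frame"],cv2.COLOR_RGB2HSV)
    m=cv2.inRange(h,(15,110,120),(35,255,255))
    n,l,st,ce=cv2.connectedComponentsWithStats(m)
    cam=-np.array(s["R"]).T@s["t"]
    W=[atz(s,ce[i],.043) for i in range(1,n) if st[i,4]>100]
    W=[w for w in W if np.hypot(w[0]-.628,w[1]+.19)<.12]
    print(c,"cam",cam.round(2),"wafers",np.round(W,4)[:,:2].tolist(),"mean",np.mean(W,0).round(4))
    g=cv2.cvtColor(s["frame"],cv2.COLOR_RGB2GRAY)
    u,v={"side":(237,172),"top":(236,193)}[c]
    g=g[v-16:v+17,u-14:u+15]; print(g.min(), )
    m=(g<95).astype(np.uint8);n,l,st,ce=cv2.connectedComponentsWithStats(m)
    i=1+np.argmax(st[1:,4]);print("dark",ce[i]+[u-14,v-16],st[i])
    cv2.imwrite(f"pics/crop_{c}.png",cv2.resize(cv2.cvtColor(s["frame"][v-25:v+25,u-30:u+70],cv2.COLOR_RGB2BGR),None,fx=6,fy=6,interpolation=1))
a=cv2.imread("pics/crop_side.png");b=cv2.imread("pics/crop_top.png");cv2.imwrite("pics/crops.png",np.vstack([a,b]))
E
python3 m.py
```

```text
clock: 1.6
tool_pos: [0.4523, 0.2486, 0.2317]
orientation: [0.475, 3.105, 0.001]
wrist_force: [1.0, 0.1, -0.2]
width: 0.0848
grasp_force: 0.0
side cam [ 0.18 -0.83  0.58] wafers [[0.6153, -0.1207], [0.6862, -0.2151], [0.5687, -0.2299]] mean [ 0.6234 -0.1886  0.043 ]
42
dark [237.27272727 173.94652406] [  8   7  13  20 187]
top cam [ 0.25 -0.22  1.17] wafers [[0.6852, -0.2134], [0.6142, -0.1195], [0.5682, -0.2281]] mean [ 0.6225 -0.187   0.043 ]
70
dark [233.36024845 196.68944099] [  5  12  13  16 161]
```

View pics/crops.png

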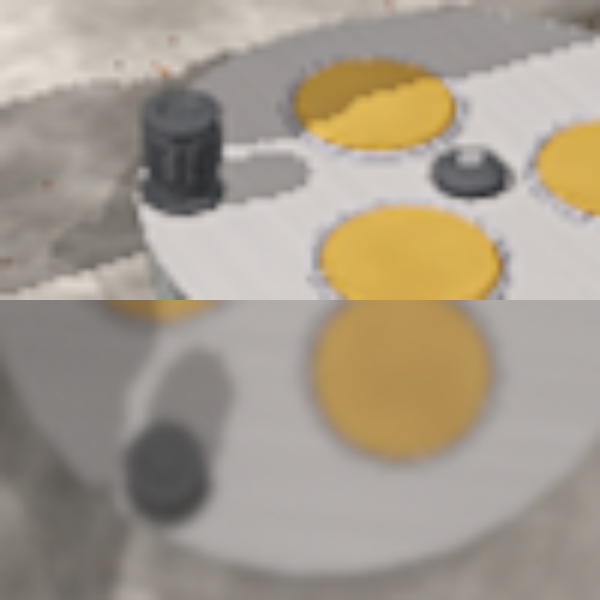

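Crops: in the side view the drum is centred at about (237.3,171.2), with its top face at (237.3,165.3). In the top view the drum blob is at about (233.7,196.7). The wafer means put the axis at (0.623,-0.188).

```bash
cat > p.py <<'E'
from h import *
from scipy.optimize import least_squares
ax=np.array([.623,-.188])
S={c:r.snapshot(c) for c in("side","top")}
def sil(s,phi,rr=.125,lift=0):
    # mean of the convex silhouette of drum+flange
    c=ax+rr*np.array([np.cos(phi),np.sin(phi)]);P=[]
    for z,R in((.055+lift,.017),(.085+lift,.017),(.042,.019),(.045,.019)):
        for a in np.linspace(0,2*np.pi,40):P.append([c[0]+R*np.cos(a),c[1]+R*np.sin(a),z])
    p,_=cv2.projectPoints(np.array(P),cv2.Rodrigues(np.array(s["R"]))[0],np.array(s["t"]),s["intrinsics"],np.array(s["dist"],float))
    return p[:,0]
def box(s,phi,rr=.125):
    p=sil(s,phi,rr);return np.r_[p.min(0),p.max(0)]
if __name__=="__main__":
    for ph in np.radians([152,156,160,164]):
        print(np.degrees(ph),[box(S[c],ph).round(1).tolist() for c in S])
    for c,px in(("side",(237.3,171.2)),("top",(233.8,196))):print(c,atz(S[c],px,.07).round(4))
    print("top face side",atz(S["side"],(237.3,165.3),.085).round(4))
    for c in S:print(c,[ (round(d["p"],2),d["position"],atz(S[c],d["position"],.07).round(4)) for d in r.pinpoint(c,"ring_grip")])
E
python3 p.py
```

```text
152.0 [[229.4, 158.4, 243.9, 180.1], [222.4, 184.9, 238.0, 203.3]]
156.0 [[229.3, 160.2, 244.0, 182.1], [225.4, 186.8, 240.9, 205.2]]
160.0 [[229.5, 162.1, 244.3, 184.1], [228.6, 188.6, 243.9, 206.9]]
164.0 [[229.9, 164.0, 244.8, 186.1], [231.7, 190.1, 247.1, 208.4]]
side [ 0.5058 -0.1477  0.07  ]
top [ 0.507  -0.1399  0.07  ]
top face side [ 0.5079 -0.144   0.085 ]
side [(0.58, [236.2, 171.1], array([ 0.5035, -0.146 ,  0.07  ]))]
top [(0.59, [234.4, 192.9], array([ 0.5149, -0.1403,  0.07  ]))]
```

Ring at azimuth 158°, (0.507,-0.141). Next I move over it, then take the half turn while descending.

```bash
python3 -m inch '[[8.5,[-2.1,-4.44,0],[0,0,0]],[8.5,[-2.1,-4.44,0],[0,0,0]],[8.5,[-2.1,-4.44,0],[0,0,0]],[8.5,[-2.1,-4.44,0],[0,0,0]],[8.5,[-2.1,-4.44,0],[0,0,0]],[8.5,[-2.1,-4.44,0],[0,0,0]],[8.5,[-2.1,-4.44,0],[0,0,0]],[8.5,[-2.1,-4.44,0],[0,0,0]],[8.5,[0,0,0],[0,0,0.146]],[8.5,[0,0,0],[0,0,0.146]]]' >/dev/null
python3 -m inch '[[8.5,[0,0,0.5],[0,0,0.146]],[8.5,[0,0,0.5],[0,0,0.146]],[8.5,[0,0,0.5],[0,0,0.146]],[8.5,[0,0,0.5],[0,0,0.146]],[8.5,[0,0,0.5],[0,0,0.146]],[8.5,[0,0,0.5],[0,0,0.146]],[8.5,[0,0,0.5],[0,0,0.146]],[8.5,[0,0,0.5],[0,0,0.146]],[8.5,[0,0,0.5],[0,0,0.146]],[8.5,[0,0,0.5],[0,0,0.146]]]' >/dev/null
python3 -m inch '[[8.5,[0,0,0.5],[0,0,0.146]],[8.5,[0,0,0.5],[0,0,0.146]],[8.5,[0,0,0.5],[0,0,0.146]],[8.5,[0,0,0.5],[0,0,0.146]],[8.5,[0,0,0.5],[0,0,0.146]],[8.5,[0,0,0.5],[0,0,0.146]],[8.5,[0,0,0.5],[0,0,0.146]],[8.5,[0,0,0.5],[0,0,0.146]],[8.5,[0,0,0.5],[0,0,0.146]],[8.5,[0,0,0.5],[0,0,0.146]]]'
cat > s.py <<'E'
from h import *
import sys
st=r.read_state();M=Ro.from_rotvec(st["orientation"]).as_matrix()
p=st["tool_pos"];ax=np.array([.623,-.188]);v=p[:2]-ax
print("t",round(st["clock"],2),"p",p.round(4),"yaw_y",np.degrees(np.arctan2(M[1,1],M[0,1])).round(1),"tilt",M[2].round(3),"q7",st["q"][6].round(2))
print("rad",np.linalg.norm(v).round(4),"phi",(np.degrees(np.arctan2(v[1],v[0]))%360).round(2),"theta",(np.arctan2(v[1],v[0])%(2*np.pi)-np.radians(158)).round(3))
print("F tool",(M.T@st["wrist_force"]).round(2),"w",round(st["width"],4),"g",round(st["grasp_force"],1))
if len(sys.argv)>2:
    t=np.array(list(map(float,sys.argv[1:4])));print("shift cm",(M.T@(t-p)*100).round(2))
E
python3 s.py .507 -.141 .053
```

```text
clock: 4.9
tool_pos: [0.5061, -0.1373, 0.1309]
orientation: [-3.086, 0.589, 0.001]
wrist_force: [0.4, 0.0, 0.3]
width: 0.0848
grasp_force: 0.0
t 4.9 p [ 0.5061 -0.1373  0.1309] yaw_y -111.6 tilt [-0. -0. -1.] q7 -1.1
rad 0.1274 phi 156.57 theta -0.025
F tool [ 0.37 -0.17 -0.26] w 0.0848 g 0.0
shift cm [0.22 0.31 7.79]
```

```bash
python3 -m inch '[[8.5,[0.22,0.31,0],[0,0,0]],[8.5,[0,0,2],[0,0,0]],[8.5,[0,0,2],[0,0,0]],[8.5,[0,0,2],[0,0,0]],[8.5,[0,0,1.8],[0,0,0]],[8.5,[0,0,0],[0,0,0]]]' 20 >/dev/null; python3 s.py .507 -.141 .053
python3 - <<'E'
from h import *
for c,(u,v) in{"side":(237,165),"top":(236,193)}.items():
    f=r.snapshot(c)["frame"];cv2.imwrite(f"pics/a_{c}.png",cv2.resize(cv2.cvtColor(f[v-30:v+30,u-50:u+50],cv2.COLOR_RGB2BGR),None,fx=5,fy=5))
cv2.imwrite("pics/a.png",np.vstack([cv2.imread(f"pics/a_{c}.png") for c in("side","top")]))
E
```

```text
t 5.5 p [ 0.5059 -0.1418  0.052 ] yaw_y -111.1 tilt [-0.002  0.    -1.   ] q7 -0.99
rad 0.1259 phi 158.45 theta 0.008
F tool [ 0.04 -0.73 -0.39] w 0.0851 g 0.0
shift cm [ 0.08 -0.11 -0.1 ]
```

View pics/a.png

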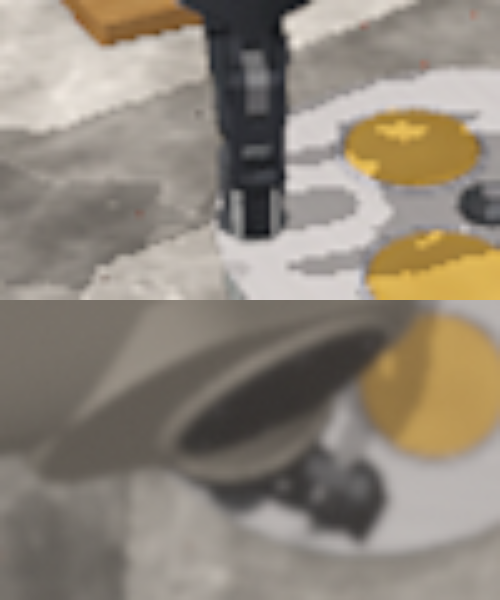

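The view shows the finger straddling the ring, in line with it radially. Now close.

```bash
python3 -m inch '[[3.9,[0,0,0],[0,0,0]],[3.9,[0,0,0],[0,0,0]],[3.9,[0,0,0],[0,0,0]],[3.9,[0,0,0],[0,0,0]],[3.9,[0,0,0],[0,0,0]]]' 20 >/dev/null; python3 s.py
python3 -m inch '[[3.0,[0,0,0],[0,0,0]],[3.0,[0,0,0],[0,0,0]],[3.0,[0,0,0],[0,0,0]]]' 25 >/dev/null; python3 s.py
```

```text
t 6.1 p [ 0.5067 -0.1424  0.0535] yaw_y -111.4 tilt [ 0. -0. -1.] q7 -1.0
rad 0.125 phi 158.6 theta 0.01
F tool [ 0.06 -0.79 -0.48] w 0.0388 g 0.5
t 6.4 p [ 0.5072 -0.1412  0.0536] yaw_y -111.4 tilt [-0.    -0.002 -1.   ] q7 -1.0
rad 0.1249 phi 158.0 theta 0.0
F tool [ -3.65  -8.78 -11.33] w 0.0332 g 23.7
```

```bash
python3 -m inch '[[3.0,[0,-0.05,-0.1],[0,0,0]],[3.0,[0,-0.05,-0.2],[0,0,0]],[3.0,[0,0,-0.2],[0,0,0]]]' 60 >/dev/null; python3 s.py
python3 -m inch '[[3.0,[0,0,-0.25],[0,0,0]],[3.0,[0,0,-0.25],[0,0,0]],[3.0,[0,0,-0.25],[0,0,0]],[3.0,[0,0,0],[0,0,0]]]' >/dev/null; python3 s.py
```

```text
t 6.7 p [ 0.5072 -0.1411  0.0581] yaw_y -111.4 tilt [-0. -0. -1.] q7 -1.0
rad 0.125 phi 157.94 theta -0.001
F tool [ 3.41 -3.82 10.15] w 0.0326 g 60.5
t 7.1 p [ 0.5069 -0.1416  0.066 ] yaw_y -111.4 tilt [ 0.  0. -1.] q7 -1.01
rad 0.125 phi 158.21 theta 0.004
F tool [ 3.69 -2.18  9.41] w 0.0329 g 60.4
```

```bash
python3 -m inch '[[3.0,[0.004,0.31,0],[0,0,-0.025]],[3.0,[0.016,0.625,0],[0,0,-0.05]],[3.0,[0.016,0.625,0],[0,0,-0.05]]]' >/dev/null; python3 s.py
python3 -m inch '[[3.0,[0.016,0.625,0],[0,0,-0.05]],[3.0,[0.016,0.625,0],[0,0,-0.05]],[3.0,[0.016,0.625,0],[0,0,-0.05]],[3.0,[0,0,0],[0,0,0]]]' >/dev/null; python3 s.py
```

```text
t 7.4 p [ 0.502  -0.1566  0.0657] yaw_y -104.1 tilt [-0.  0. -1.] q7 -0.89
rad 0.125 phi 165.47 theta 0.13
F tool [ 4.6  -3.32  9.75] w 0.0324 g 60.4
t 7.8 p [ 0.4986 -0.1758  0.0659] yaw_y -95.6 tilt [ 0.  0. -1.] q7 -0.74
rad 0.125 phi 174.41 theta 0.286
F tool [ 3.46 -0.7   9.7 ] w 0.0328 g 60.6
```

```bash
python3 -m inch '[[3.0,[0.016,0.625,0],[0,0,-0.05]],[3.0,[0.016,0.625,0],[0,0,-0.05]],[3.0,[0.016,0.625,0],[0,0,-0.05]],[3.0,[0.016,0.625,0],[0,0,-0.05]],[3.0,[0,0,0],[0,0,0]]]' >/dev/null; python3 s.py
python3 -m inch '[[3.0,[0,0,0.1],[0,0,0]],[3.0,[0,0,0.1],[0,0,0]],[3.0,[0,0,0.1],[0,0,0]],[3.0,[0,0,0],[0,0,0]]]' >/dev/null; python3 s.py
```

```text
t 8.3 p [ 0.4985 -0.2004  0.0658] yaw_y -84.3 tilt [-0.  0. -1.] q7 -0.55
rad 0.1251 phi 185.7 theta 0.484
F tool [ 1.88 -0.08  9.8 ] w 0.0326 g 60.8
t 8.7 p [ 0.4985 -0.1998  0.0628] yaw_y -84.3 tilt [-0.001 -0.    -1.   ] q7 -0.54
rad 0.125 phi 185.41 theta 0.478
F tool [-2.75 -0.4   2.09] w 0.0327 g 61.7
```

```bash
python3 -m inch '[[3.8,[0,0,0],[0,0,0]],[3.8,[0,0,0],[0,0,0]],[3.8,[0,0,0.25],[0,0,0]],[3.8,[0,0,0.2],[0,0,0]]]' 60 >/dev/null; python3 s.py
cat > chk.py <<'E'
from h import *
import sys
st=r.read_state();M=Ro.from_rotvec(st["orientation"]).as_matrix()
F=M.T@st["wrist_force"];v=st["tool_pos"][:2]-[.623,-.188]
th=np.arctan2(v[1],v[0])%(2*np.pi)-np.radians(158)
print(round(st["clock"],2),"th",th.round(4),"r",np.linalg.norm(v).round(4),"F",F.round(1),"g",round(st["grasp_force"],1),"w",round(st["width"],4))
sys.exit(int(abs(F[1])>8))
E
python3 -m inch '[[3.8,[0.001,0.125,0],[0,0,-0.01]],[3.8,[0.001,0.125,0],[0,0,-0.01]]]' >/dev/null; python3 chk.py && python3 -m inch '[[3.8,[0.001,0.125,0],[0,0,-0.01]],[3.8,[0.001,0.125,0],[0,0,-0.01]]]' >/dev/null; python3 chk.py && python3 -m inch '[[3.8,[0.001,0.125,0],[0,0,-0.01]],[3.8,[0.001,0.125,0],[0,0,-0.01]]]' >/dev/null; python3 chk.py
```

```text
t 9.1 p [ 0.4991 -0.1999  0.0582] yaw_y -84.2 tilt [ 0.  0. -1.] q7 -0.54
rad 0.1245 phi 185.5 theta 0.48
F tool [ 0.67  0.11 -0.1 ] w 0.038 g 0.0
9.3 th 0.4986 r 0.1247 F [ 0.6 -5.5 -0.3] g 3.0 w 0.0377
9.5 th 0.5109 r 0.1245 F [ 1.1 -7.6 -2.3] g 3.9 w 0.0377
9.7 th 0.5302 r 0.1245 F [ 0.4 -8.9 -2.7] g 4.8 w 0.0381
```

```bash
sed -i 's/>8))/>14))/' chk.py
python3 -m inch '[[3.8,[0.001,0.125,0],[0,0,-0.01]],[3.8,[0.001,0.125,0],[0,0,-0.01]]]' >/dev/null && python3 chk.py && python3 -m inch '[[3.8,[0.001,0.125,0],[0,0,-0.01]],[3.8,[0.001,0.125,0],[0,0,-0.01]]]' >/dev/null && python3 chk.py && python3 -m inch '[[3.8,[0.001,0.125,0],[0,0,-0.01]],[3.8,[0.001,0.125,0],[0,0,-0.01]]]' >/dev/null && python3 chk.py && python3 -m inch '[[3.8,[0.001,0.125,0],[0,0,-0.01]],[3.8,[0.001,0.125,0],[0,0,-0.01]]]' >/dev/null && python3 chk.py && python3 -m inch '[[3.8,[0.001,0.125,0],[0,0,-0.01]],[3.8,[0.001,0.125,0],[0,0,-0.01]]]' >/dev/null && python3 chk.py && python3 -m inch '[[3.8,[0.001,0.125,0],[0,0,-0.01]],[3.8,[0.001,0.125,0],[0,0,-0.01]]]' >/dev/null && python3 chk.py
```

```text
9.9 th 0.5502 r 0.1245 F [ 0.9 -6.7 -0.7] g 3.5 w 0.0379
10.1 th 0.5707 r 0.1245 F [ 0.2 -7.6 -2.3] g 4.1 w 0.0381
10.3 th 0.5924 r 0.1246 F [ 0.  -7.  -2.7] g 3.8 w 0.0381
10.5 th 0.6082 r 0.1245 F [  0.7 -12.5  -5.8] g 6.3 w 0.038
10.7 th 0.6263 r 0.1245 F [-0.2 -8.5 -4.2] g 4.4 w 0.0377
10.9 th 0.6477 r 0.1245 F [-0.1 -9.7 -5. ] g 4.4 w 0.0384
```

```bash
python3 -m inch '[[3.8,[0.001,0.125,0],[0,0,-0.01]],[3.8,[0.001,0.125,0],[0,0,-0.01]]]' >/dev/null && python3 chk.py && python3 -m inch '[[3.8,[0.001,0.125,0],[0,0,-0.01]],[3.8,[0.001,0.125,0],[0,0,-0.01]]]' >/dev/null && python3 chk.py && python3 -m inch '[[3.8,[0.001,0.125,0],[0,0,-0.01]],[3.8,[0.001,0.125,0],[0,0,-0.01]]]' >/dev/null && python3 chk.py && python3 -m inch '[[3.8,[0.001,0.125,0],[0,0,-0.01]],[3.8,[0.001,0.125,0],[0,0,-0.01]]]' >/dev/null && python3 chk.py && python3 -m inch '[[3.8,[0.001,0.125,0],[0,0,-0.01]],[3.8,[0.001,0.125,0],[0,0,-0.01]]]' >/dev/null && python3 chk.py && python3 -m inch '[[3.8,[0.001,0.125,0],[0,0,-0.01]],[3.8,[0.001,0.125,0],[0,0,-0.01]]]' >/dev/null && python3 chk.py; python3 s.py
```

```text
11.1 th 0.6685 r 0.1245 F [-0.7 -9.9 -6.6] g 5.4 w 0.0382
11.3 th 0.6884 r 0.1246 F [ -0.5 -13.1  -7.2] g 6.1 w 0.038
11.5 th 0.7108 r 0.1246 F [-1.2 -9.1 -4.1] g 4.6 w 0.038
11.7 th 0.7307 r 0.1246 F [ -0.2 -12.1  -7.3] g 5.8 w 0.0378
11.9 th 0.7477 r 0.1246 F [ -0.5 -12.3  -7.6] g 6.3 w 0.0383
12.1 th 0.7676 r 0.1246 F [ -1.4 -11.8  -7. ] g 6.2 w 0.0381
t 12.1 p [ 0.5075 -0.2346  0.0581] yaw_y -66.9 tilt [-0.001 -0.003 -1.   ] q7 -0.25
rad 0.1246 phi 201.98 theta 0.768
F tool [ -1.39 -11.8   -6.97] w 0.0381 g 6.2
```

```bash
sed -i 's/>14))/>16))/' chk.py
python3 -m inch '[[3.8,[0.001,0.125,0],[0,0,-0.01]],[3.8,[0.001,0.125,0],[0,0,-0.01]]]' >/dev/null && python3 chk.py && python3 -m inch '[[3.8,[0.001,0.125,0],[0,0,-0.01]],[3.8,[0.001,0.125,0],[0,0,-0.01]]]' >/dev/null && python3 chk.py && python3 -m inch '[[3.8,[0.001,0.125,0],[0,0,-0.01]],[3.8,[0.001,0.125,0],[0,0,-0.01]]]' >/dev/null && python3 chk.py && python3 -m inch '[[3.8,[0.001,0.125,0],[0,0,-0.01]],[3.8,[0.001,0.125,0],[0,0,-0.01]]]' >/dev/null && python3 chk.py && python3 -m inch '[[3.8,[0.001,0.125,0],[0,0,-0.01]],[3.8,[0.001,0.125,0],[0,0,-0.01]]]' >/dev/null && python3 chk.py && python3 -m inch '[[3.8,[0.001,0.125,0],[0,0,-0.01]],[3.8,[0.001,0.125,0],[0,0,-0.01]]]' >/dev/null && python3 chk.py; python3 s.py
```

```text
12.3 th 0.7876 r 0.1246 F [ -0.3 -12.8  -8.2] g 6.3 w 0.0381
12.5 th 0.8078 r 0.1246 F [ -1.2 -12.6  -8.2] g 6.4 w 0.0382
12.7 th 0.8402 r 0.1246 F [-1.2 -1.4  2. ] g 0.9 w 0.038
12.9 th 0.8626 r 0.1246 F [-0.3 -1.   0.8] g 0.9 w 0.0381
13.1 th 0.8811 r 0.1244 F [-1.6 -6.5 -3. ] g 3.3 w 0.0378
13.3 th 0.8871 r 0.1241 F [ -1.1 -18.3 -16.2] g 9.4 w 0.0382
t 13.3 p [ 0.5143 -0.2478  0.0582] yaw_y -60.1 tilt [-0.    -0.004 -1.   ] q7 -0.14
rad 0.1241 phi 208.83 theta 0.887
F tool [ -1.11 -18.31 -16.23] w 0.0382 g 9.4
```

Force fell at θ≈0.84, then stopped hard at θ≈0.887, which fits a drop into the notch. I'll back off and look.

```bash
python3 -m inch '[[4.2,[0,-0.2,0],[0,0,0]],[4.2,[0,0,0],[0,0,0]]]' >/dev/null; python3 s.py
cat > look.py <<'E'
from h import *
import sys
import p
phi=np.radians(float(sys.argv[1]))
s=p.S["side"];f=cv2.cvtColor(s["frame"],cv2.COLOR_RGB2BGR)
c=np.mean(p.sil(s,phi),0).astype(int);u,v=c
I=[]
for L in(None,0,.009):
    k=cv2.resize(f[v-25:v+25,u-25:u+25],None,fx=8,fy=8)
    if L is not None:
        q=p.sil(s,phi,lift=L)
        for a in(q[:40],q[40:80]):cv2.polylines(k,[np.int32((a-[u-25,v-25]+.5)*8)],True,(0,0,255) if L else (0,255,0),1)
    I.append(k)
cv2.imwrite(sys.argv[2],cv2.resize(np.hstack(I),(795,265)))
E
python3 look.py 208.7 pics/l1.png
```

```text
t 13.5 p [ 0.5143 -0.2479  0.0585] yaw_y -60.2 tilt [ 0.     0.001 -1.   ] q7 -0.15
rad 0.1241 phi 208.86 theta 0.888
F tool [ 0.03  0.   -0.75] w 0.042 g 0.0
```

View pics/l1.png

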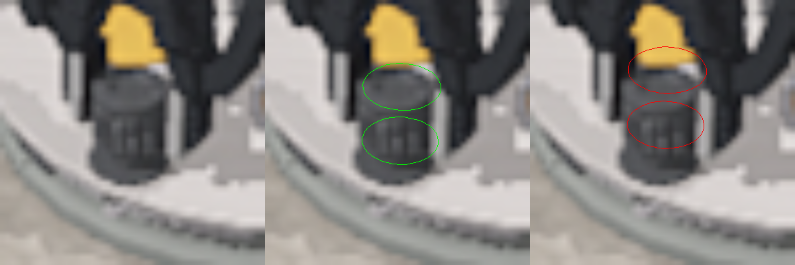

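The ring's outline matches the home height: the drum sits just above its flange, and it is about 21 px tall overall, as at the start. Next I open, retreat upward and recheck.

```bash
python3 -m inch '[[6,[0,0,0],[0,0,0]],[7,[0,0,0],[0,0,0]],[7,[0,0,-1],[0,0,0]],[7,[0,0,-3],[0,0,0]],[7,[0,0,-4],[0,0,0]],[7,[0,0,-4],[0,0,0]],[7,[-4,0,-3],[0,0,0]],[7,[-4,0,0],[0,0,0]],[7,[0,0,0],[0,0,0]]]' >/dev/null; python3 s.py; python3 look.py 209.5 pics/l2.png
python3 - <<'E'
from h import *
a={"twist_timer":"side","folding_bar":"top","spice_cup":"top"}
for c in("side","top"):
    s=r.snapshot(c)
    for n in list(a)+["ring_grip"]:
        d=r.pinpoint(c,n)[:1];print(c,n,d and d[0]["position"])
E
```

```text
t 14.5 p [ 0.4406 -0.2903  0.2098] yaw_y -60.5 tilt [ 0.002  0.    -1.   ] q7 -0.23
rad 0.2091 phi 209.3 theta 0.895
F tool [ 0.19 -1.23  0.56] w 0.0703 g 0.0
side twist_timer [215.4, 246.7]
side folding_bar [333.5, 257.2]
side spice_cup [174.1, 169.7]
side ring_grip [254.8, 193.0]
top twist_timer [289.9, 261.4]
top folding_bar [357.4, 187.9]
top spice_cup []
top ring_grip []
```

View pics/l2.png

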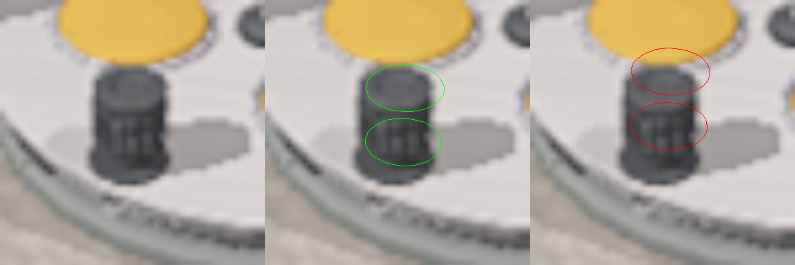

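The ring is free and its top face matches the home outline (green), not the raised one (red). The bystanders have not moved.

```bash
python3 -c "
from bench import r
print(r.close_job())"
```

```text
the job is handed in; nothing more can be done
None
```

The job is handed in: I turned the carousel anticlockwise to the next notch, felt at about 0.88 rad. The ring is let go and looks fully home in the camera view. Wrist force read at most 18 N sideways while feeling for the notch, and the other things stayed where they were.

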